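# Run the keypad under the test head and lock the slide with its eccentric cam

### The arm

A 6-joint arm with a two-finger parallel gripper is mounted at the origin on a cart in front of the work surface, level with it; the furniture and walls round the work are solid. World frame = base frame: x ahead of the robot, y to its left, z up, the work surface at z = 0. Lengths are in m, angles in rad, forces in N, time in s.
With the tool pointing down it reaches from about 0.225 to 0.875 m from the base axis. Payload 3.4 kg.
Tool frame: the origin (TCP) lies at the very end of the fingers, on their centre line; the grasp point (between the pads) lies 19 mm behind it (manip.hold_point_z is the distance from the TCP to the grasp point, in m); z points along the fingers, x is the direction in which the jaws open and shut, and the axes are right-handed (so a half turn about z gives the same grasp; the last joint's range is limited). The gripper opens to 85 mm and grips with 20 to 120 N. Pads are 22 mm wide; open, the fingers measure 114 mm over their backs; the gripper's body (76 mm by 85 mm) begins 54 mm behind the grasp point. The pads swing forward as they close: fully open they stand 13 mm farther back than shut.
Start: joints at [1.208, 0.276, 1.505, -0, 1.361, -0.121], TCP at [0.138, 0.558, 0.231] pointing down, gripper open.
Joint ranges: [-2.89, 2.89], [-0.75, 2.08], [0.22, 2.7], [-1.18, 4.32], [0.11, 2.71], [-2.7, 2.7]. Speed limits (rad/s): [2.57, 2.57, 3.14, 3.14, 3.14, 3.14].

### API

Orientations are given as a unit quaternion [w, x, y, z].
In Python, from rig import telemetry, cams, manip, finder gives the robot as it stands. The module is installed in compiled form; this text tells all that it offers.
- The arm moves only by the tool carry_out, never from a script. Its argument "rows" is a list that holds one entry, the list of rows, each a list of 5 numbers: the gripper's target within -1 to 1 (fully open at 1, half-way at 0, shut at -1), then the shift along the world's x, y, z in cm, then the turn about the world's z in rad. A call has 1 to 12 rows; each row shifts and turns the commanded pose from where the row before left it; what a row does not reach is not made up. A row lasts 1/10 s, in which the tool goes at most 50 mm and 8.59 degrees, less where a joint would pass 70% of its speed; a pose out of reach is approached as far as the arm can. A call with a gripper value outside its range is refused whole. The fingers move at their own pace and stop on an object; "force" is the grip in N (left out, the last holds). Time passes only in rows, so rows that do not move let the fingers close. It gives the time, the measured TCP pose, the force and the opening at its end, in the units of the state.
- telemetry.get_state(): the state, without advancing time (a new reading comes with each control period).
- cams.get_image(name): name is "side" or "top"; returns a dict with "image" (480x640x3 uint8, red, green, blue), "camera_matrix" (3x3 intrinsics, pixels), "k1" (the pictures are not rectified: a ray, as slopes to the right and down, at radius r is drawn at 1 + k1 r^2 times it, then the intrinsics apply), "eye" and "attitude" of the camera in the world. Camera axes: x right, y down, z forward; pixel columns grow to the right and rows downward; lengths in m; the calibration is good to about 2 mm. A picture is of the moment at which its call begins. There is no depth.
- manip.sign_off(): hands the job in, once; it reports no verdict.
Trained networks look in a picture, given as the dict that the camera call returned (one of the last four; its "shot" number tells which), for a name from the list of things; names that differ only in an ending like _2 or _b are one class to them, and where a whole thing is asked for, a point or a joint stands for the part that bears it (a point fixed in the world has none). Each returns a list of dicts, best first, with "confidence" (0 to 1); they miss things now and then, are a little off and sometimes report something else, mostly with a low value. They report only what shows in the picture. A call takes as long as a camera call. They do not tell look-alikes from the thing itself.
- finder.boxes_of(picture, thing): "xy" ([column, row] in pixels, amid what is visible of it).
The state is a dict: "clock": time; "qpos": joint angles; "qd": joint speeds; "effort": joint torques, N m; "position": TCP position; "ee_rot": TCP orientation; "contact_force": force on the tool from outside, world axes, zero at the start; "moment": the same for the moment, N m; "width": finger opening in m.
Only numpy, scipy, OpenCV 4.12 (cv2) and the standard library are available. Lean on these libraries where they do the work, as an engineer would, in place of code of your own. Each camera call takes 0.05 s, during which the arm holds its last target.

### The job

Get the keypad ready for its contact test: swing the lever with the red knob all the way round to its far stop, so that the eccentric cam shows the slide its low side, then push the slide by its upright plate fully home under the test head, and swing the lever all the way back so that the cam locks the slide there. Do it all by pushing, without gripping the knob or the plate. Do not touch or lift the keypad, and leave the other things on the bench where they stand.

Things in the scene. Friction and masses are not known exactly. Their poses are not given: they have to be found in the camera images.
- tester: grey bench tester, fixed on a grey-matted board (a riser 120 mm above the bench), base 196 x 190 mm, 14 mm thick. Origin on the board under the slideway's centre line. x axis: the slide's forward direction (to the test head); y left; z up. The test head spans x -10 to 72 mm, y -63 to 63 mm and is 82 mm high (lamps 85). Two steel stop pins 44 mm high stand 41 mm from the cam pivot.
- carriage (a joint): slide position in m along the tester's +x: 0 drawn back (start), 0.059 home at the end stop; 2 to 3 N friction, no spring. With the cam high its rim blocks the lug on the slide's right side after about 7 mm; with the lever at the far stop the lug passes. With the slide home the lug lies past the cam, which can then turn high behind it.
- push_plate (a point): centre of the rear (pushing) face of the upright plate at the rear end of the slide; the plate is 84 mm wide across y, 9 mm thick, and stands from 29 to 79 mm above the board; this point is 60 mm above the board. Push here towards the tester's +x. It moves with the slide and keeps the tester's axes.
- cam_pivot (a point): axis (vertical) of the eccentric cam and its lever, at the tester's x = -17.5 mm, y = -90.5 mm (on the right of the slide); this point is 14.5 mm above the board.
- cam (a joint): angle of cam and lever in rad, counter-clockwise from above: 0 = locked stop (cam high against the slide, lever 205 degrees from the tester's x axis, i.e. back and outward), 2.27 = far stop (cam low, lever forward and outward); it swings through the tester's -y side. Starts at 0 to 0.6, stays where left, takes 1 to 2 N at the knob. Until the slide is home, the cam meets its lug on the way back.
- knob (a point): point on the axis of the red upright knob at the end of the lever, 90 mm from the cam pivot and 71.5 mm above the board; the knob is 20 mm in diameter and stands from 47 to 91 mm above the board, on a dark steel lever arm 12 mm wide at 38 to 46 mm. There is free room round it to push it from either side.
- nest (a point): centre of the floor of the white nest on the slide, 29 mm above the board; moves with the slide. x forward, y left, z up.
- keypad: grey steel keypad with a dark underside, 78 x 62 x 18 mm, loose in the nest with about 1.5 mm of play; origin at the centre of its underside, 78 mm side across the slide. Its top is 47 mm above the board.
- capsule: bystander: round black speaker capsule, 40 mm diameter, 15 mm high, origin under its centre; left of the tester
- tin: bystander: round steel tin, 69 mm diameter, 40 mm high, origin under its centre; left of the tester
- oil_bottle: bystander: brown oil bottle with black spout, 38 mm diameter, 106 mm high, origin under its centre; left of the tester
- marker: bystander: black and white marker pen lying at the near edge of the board, 130 mm long (its y axis), 17 mm thick, origin under its centre
- hex_key: bystander: steel hex key lying at the near edge of the board, 108 mm long (its y axis), 9 mm thick, origin under its centre
Not all that is in view belongs to the job. Leave any orange look-alike of the keypad alone.

How it is judged:
On the way, in this order (a step that is already met when the one before it is completed fails the run):
1. the cam is turned to its low side (lever at the far stop) while the slide is still back (value of joint cam above 2.1 rad and value of joint carriage below 0.012 m), for 0.1 s.
2. the slide is pushed home while the cam still has its low side to it (value of joint carriage above 0.053 m and value of joint cam above 1.8 rad), for 0.2 s.
At the end, for the whole second after the job is handed in: lever back within 0.2 rad of its locked stop with the slide within 4 mm of fully home, the keypad at rest, flat in the nest (within 6 mm of its centre and 5 mm of its floor) (value of joint cam below 0.2 rad and value of joint carriage above 0.055 m and linear speed of keypad below 0.01 m/s and horizontal distance between keypad and nest below 0.006 m and z of keypad in the frame of nest below 0.005 m and angle between keypad's own z axis and vertical below 0.08 rad); the robot touches nothing.
It fails at once if the keypad was touched by the robot (contact force between any of the fingers, the arm and keypad above 0.5 N).
It fails at once if the keypad was lifted out of the nest (z of keypad in the frame of nest above 0.01 m).
It fails at once if the knob was gripped (grasp point on the knob's axis) (horizontal distance between the grasp point and knob below 0.008 m and height (world z) of the grasp point below 0.22 m).
It fails at once if the plate was gripped (grasp point inside the plate) (x of the grasp point in the frame of push_plate between 0.001 and 0.011 m and y of the grasp point in the frame of push_plate between -0.045 and 0.045 m and height (world z) of the grasp point below 0.21 m).
It fails at once if a bystander was moved by more than 20 mm (distance of any of capsule, tin, oil_bottle, marker, hex_key from where it was at the start of the episode above 0.02 m).
It also fails if it takes over 67 s, if anything falls off the work surface, if the arm or the gripper's body presses on something with over 40 N, if the wrist force passes 120 N, or if a joint passes its speed limit or range.

## Working session

There is one attempt and no reset: what is moved stays moved. The work goes in short steps, Python scripts to look and compute and a tool call to move; the robot and the scene stay as the last step left them, time stands still between calls to the robot, and variables do not carry over. Pictures are saved under pics/ and viewed, and the job is handed in when it is done.

Besides the shell and the picture viewer there is one more tool, called as a command line: name --argument value ..., lists and objects as JSON in quotes. carry_out: Moves the arm, as the interface text tells. Its arguments: {"type":"object","properties":{"rows":{"type":"array","items":{"type":"array","items":{"type":"array","items":{"type":"number"}}}},"force":{"type":"number"}},"required":["rows"]}

```bash
mkdir -p pics; cat > h.py <<'E'
import numpy as np, cv2
from rig import telemetry, cams, manip, finder
from scipy.spatial.transform import Rotation as R
def rot(a):
    a=np.array(a,float)
    return a if a.shape==(3,3) else R.from_quat([a[1],a[2],a[3],a[0]]).as_matrix()
def ray(p,uv):
    K=np.array(p["camera_matrix"]);k=p["k1"]
    d=np.array([(uv[0]-K[0,2])/K[0,0],(uv[1]-K[1,2])/K[1,1]]);u=d.copy()
    for _ in range(30): u=d/(1+k*(u@u))
    return np.array(p["eye"]),rot(p["attitude"])@np.array([u[0],u[1],1])
def atz(p,uv,z):
    e,d=ray(p,uv);return e+d*(z-e[2])/d[2]
def proj(p,X):
    K=np.array(p["camera_matrix"]);c=rot(p["attitude"]).T@(np.array(X)-np.array(p["eye"]))
    u=c[:2]/c[2];u=u*(1+p["k1"]*(u@u));return K[:2,:2]@u+K[:2,2]
def save(p,n): cv2.imwrite("pics/"+n+".png",cv2.cvtColor(p["image"],cv2.COLOR_RGB2BGR))
E
python3 - <<'E'
from h import *
print(telemetry.get_state())
for c in ["top","side"]:
    p=cams.get_image(c);save(p,c+"0");print(c,p["eye"],p["attitude"],p["camera_matrix"],p["k1"])
    for t in ["tester","push_plate","cam","knob","keypad","nest","marker","hex_key","capsule","tin","oil_bottle"]:
        print(t,[(np.round(b["xy"]),round(b["confidence"],2)) for b in finder.boxes_of(p,t)][:3])
E
```

```text
{'clock': 0.0, 'qpos': array([ 1.20799070e+00,  2.76596773e-01,  1.50610682e+00, -8.19433282e-06,
        1.36070713e+00, -1.20970050e-01]), 'qd': array([ 0.00037467, -0.00166287, -0.00173437,  0.0005869 ,  0.00169505,
       -0.00023068]), 'effort': array([-1.48999352e-03, -4.16772687e+01, -2.45804375e+01, -1.97691552e-04,
        1.07876028e-02, -5.88778306e-06]), 'position': array([0.13751012, 0.55778169, 0.23044919]), 'ee_rot': array([ 4.73530033e-04,  7.87236464e-01,  6.16650569e-01, -7.75968914e-04]), 'contact_force': array([ 0.1260285 , -0.23616161,  0.19847021]), 'moment': array([ 0.00137332,  0.05239626, -0.01767223]), 'width': 0.08507803191882266}
top [0.3630378  0.12364167 1.28260494] [-0.05550378  0.71499412 -0.69497074  0.05213837] [[541.99797935   0.         314.13418684]
 [  0.         541.99797935 244.45917103]
 [  0.           0.           1.        ]] -0.035703047280808246
tester [(array([361., 224.]), 0.65), (array([291., 326.]), 0.58)]
push_plate [(array([350., 256.]), 0.57), (array([362., 224.]), 0.55)]
cam [(array([394., 238.]), 0.75)]
knob [(array([392., 236.])
[... 354 characters left out ...]
0.86417084] [ 0.02494588 -0.0402232   0.91781506 -0.39417676] [[571.45952859   0.         316.08357057]
 [  0.         571.45952859 242.22880537]
 [  0.           0.           1.        ]] 0.0270959838898726
tester [(array([281., 203.]), 0.67)]
push_plate [(array([317., 214.]), 0.82)]
cam [(array([305., 167.]), 0.84)]
knob [(array([307., 166.]), 0.72)]
keypad [(array([236., 391.]), 0.69), (array([298., 205.]), 0.59)]
nest [(array([319., 210.]), 0.58)]
marker [(array([388., 191.]), 0.78)]
hex_key [(array([396., 255.]), 0.81), (array([299., 202.]), 0.7)]
capsule [(array([228., 259.]), 0.71)]
tin [(array([276., 255.]), 0.65), (array([315., 247.]), 0.53)]
oil_bottle [(array([316., 248.]), 0.58)]
```

View pics/top0.png

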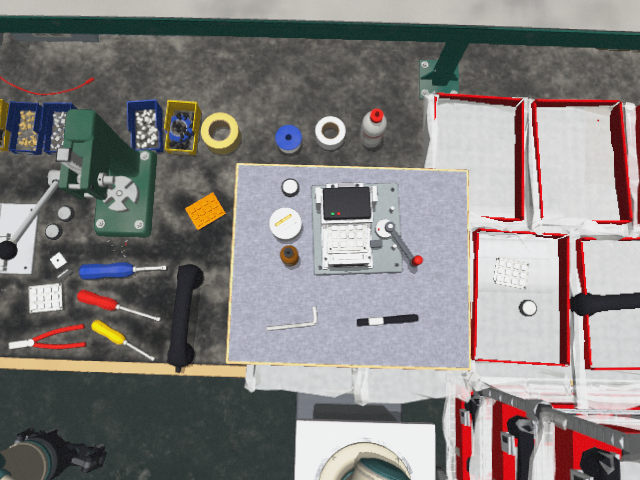

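View pics/side0.png

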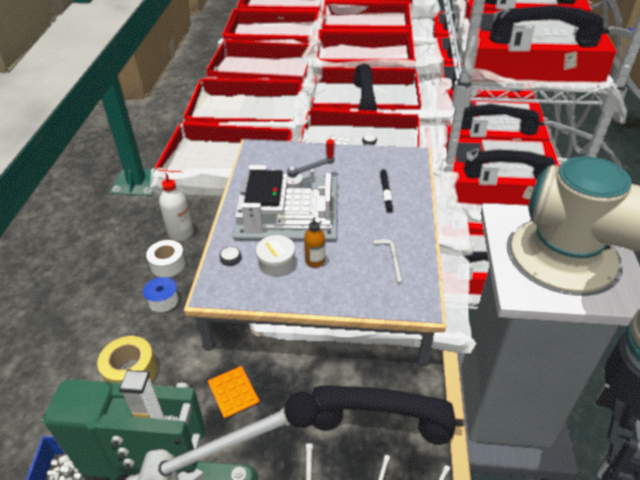

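```bash
python3 - <<'E'
import cv2
a=cv2.imread("pics/top0.png")[160:350,240:440];cv2.imwrite("pics/top0c.png",cv2.resize(a,None,fx=3.1,fy=3.1,interpolation=2))
a=cv2.imread("pics/side0.png")[120:300,200:440];cv2.imwrite("pics/side0c.png",cv2.resize(a,None,fx=3.1,fy=3.1,interpolation=2))
E
```

```text
(no output)
```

View pics/top0c.png

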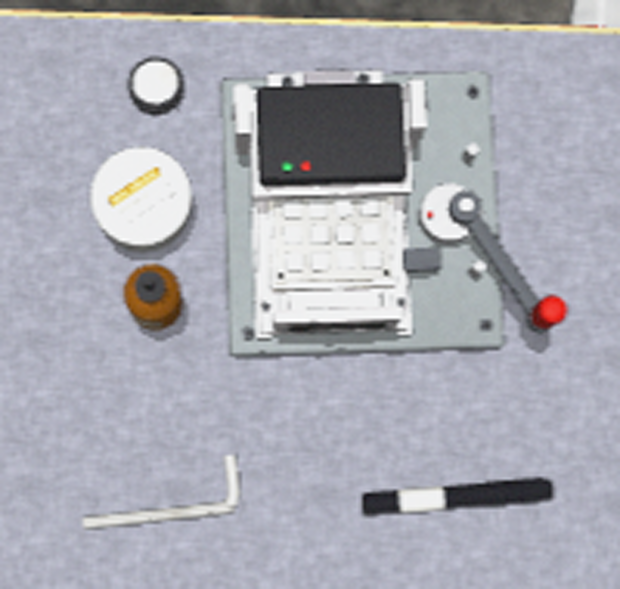

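View pics/side0c.png

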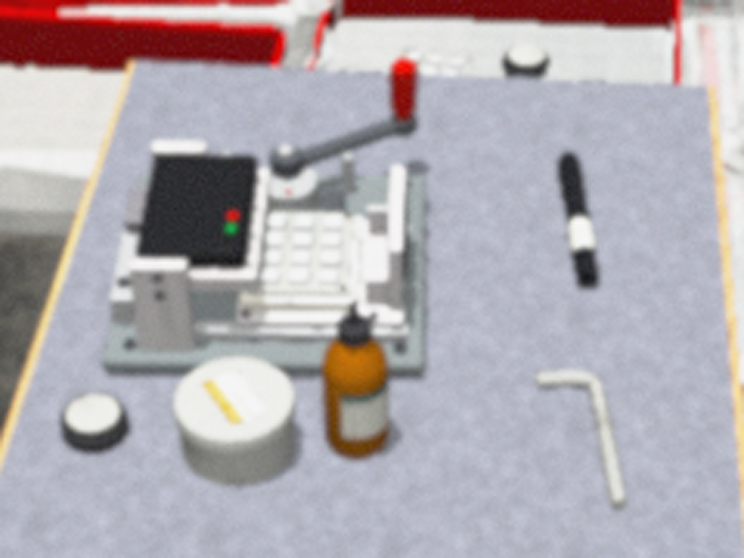

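The view shows the tester at (357,228) in the top picture. Keypad candidates are white/grey in the nest at (348,238), which is the real one, and orange at (206,210), which is the look-alike to leave alone. Another small white pad lies at (45,298), and white pads sit in a bin at (512,272). The only red knob on a lever is at (417,260); the red-handled tools and the bottle cap are elsewhere. The plate is at (350,258).

```bash
python3 - <<'E'
from h import *
p=cams.get_image("top");q=cams.get_image("side")
f=lambda x,y:(240+x/3.1-.3,160+y/3.1-.3)
C=[atz(p,f(*c),.134)[:2] for c in [(222,78),(490,72),(502,347),(232,355)]]
for c in C: print("corner",c.round(4))
fwd=(C[0]-C[3]+C[1]-C[2]);lft=(C[0]-C[1]+C[3]-C[2])
print(np.linalg.norm(fwd)/2,np.linalg.norm(lft)/2,np.arctan2(fwd[1],fwd[0]),np.arctan2(-lft[0],lft[1]))
K=atz(p,f(551,308),.211);print("knob top",K)
g=lambda x,y:(200+x/3.1-.3,120+y/3.1-.3)
print("knob side",atz(q,g(403,66),.211))
H=atz(p,f(465,207),.172);print("hub",H)
th=(np.arctan2(fwd[1],fwd[0])+np.arctan2(-lft[0],lft[1]))/2
print(np.degrees(np.arctan2(K[1]-H[1],K[0]-H[0])-th)%360,np.hypot(*(K-H)[:2]))
u=np.array([np.cos(th),np.sin(th)]);v=np.array([-u[1],u[0]])
O=H[:2]+.0175*u+.0905*v;print("O",O,"th",th,"centre",sum(C)/4,[(((c-O)@u).round(4),((c-O)@v).round(4)) for c in C])
# plate top edges
for c in [(275,323),(402,318),(275,293),(402,290)]:
    P=atz(p,f(*c),.199)[:2];print("plate",P,(P-O)@u,(P-O)@v)
for n,c,z in [("marker",(362,503),.135),("markerR",(552,489),.135),("marktop",(545,480),.13)]: print(n,atz(p,f(*c),z))
E
```

```text
corner [0.6707 0.1416]
corner [ 0.6804 -0.047 ]
corner [ 0.4861 -0.0562]
corner [0.4754 0.129 ]
0.19511926015292555 0.1871854548515725 0.055868587104609096 0.05462982068853056
knob top [ 0.50389086 -0.0756064   0.211     ]
knob side [ 0.50098954 -0.07714022  0.211     ]
hub [ 0.5758545  -0.02497753  0.172     ]
211.9621396016601 0.08798890524351548
O [0.58833029 0.06635075] th 0.05524920389656983 centre [0.57812565 0.04181998] [(np.float64(0.0864), np.float64(0.0706)), (np.float64(0.0857), np.float64(-0.1183)), (np.float64(-0.1089), np.float64(-0.1167)), (np.float64(-0.1093), np.float64(0.0688))]
plate [0.49062617 0.10136965] -0.09562125090401935 0.04036079533883463
plate [0.4962116  0.01901604] -0.09459200824321773 -0.042175587235421634
plate [0.51026275 0.10185378] -0.07598790063993856 0.03975983496370358
plate [0.51456075 0.01926007] -0.07625737474854435 -0.04294518292393177
marker [0.37727307 0.03816926 0.135     ]
markerR [ 0.390188   -0.09050802  0.135     ]
marktop [ 0.39626744 -0.08665453  0.13      ]
```

```bash
python3 - <<'E'
from h import *
p=cams.get_image("top");q=cams.get_image("side")
def tri(a,b):
    e1,d1=ray(p,a);e2,d2=ray(q,b)
    s=np.linalg.lstsq(np.c_[d1,-d2],e2-e1,rcond=None)[0];return (e1+s[0]*d1).round(3),(e2+s[1]*d2).round(3)
print(tri((189,275),(300,408)),tri((180,357),(440,428)))
print(tri((10,250),(155,470)))
E
```

```text
(array([0.476, 0.423, 0.023]), array([0.511, 0.423, 0.026])) (array([0.287, 0.433, 0.017]), array([0.285, 0.434, 0.017]))
(array([0.482, 0.669, 0.343]), array([0.597, 0.694, 0.372]))
```

carry_out --rows '[[[-1,0,0,3.5,-0.13],[-1,0,0,3.5,-0.13],[-1,1.7,-3.8,0,-0.13],[-1,1.7,-3.8,0,-0.13],[-1,1.7,-3.8,0,-0.13],[-1,1.7,-3.8,0,-0.13],[-1,1.7,-3.8,0,-0.13],[-1,1.7,-3.8,0,-0.13],[-1,1.7,-3.8,0,-0.13],[-1,1.7,-3.8,0,-0.13],[-1,1.7,-3.8,0,-0.13],[-1,1.7,-3.8,0,-0.13]]]'

```text
clock: 2.6
position: [0.308, 0.1768, 0.3016]
ee_rot: [-0.0, 0.993, -0.118, 0.001]
contact_force: [1.1, 0.7, -0.6]
width: -0.0
```

carry_out --rows '[[[-1,1.5,-3.5,0,-0.12],[-1,1.5,-3.5,0,-0.12],[-1,1.5,-3.5,0,-0.12],[-1,1.5,-3.5,0,-0.12],[-1,1.5,-3.5,0,-0.12],[-1,1.5,-3.0,0,-0.12],[-1,0,0,0,0],[-1,0,0,0,0]]]'

```text
clock: 3.4
position: [0.3976, -0.027, 0.3011]
ee_rot: [-0.0, 0.889, -0.458, -0.001]
contact_force: [-0.8, -0.0, -0.4]
width: 0.0
```

carry_out --rows '[[[-1,2.8,-0.5,0,0],[-1,2.8,-0.5,0,0],[-1,2.7,-0.6,0,0],[-1,0,0,-3,0],[-1,0,0,-3,0],[-1,0,0,-3,0],[-1,0,0,-3.3,0],[-1,0,0,0,0],[-1,0,0,0,0]]]'

```text
clock: 4.3
position: [0.4805, -0.0417, 0.1789]
ee_rot: [-0.0, 0.889, -0.457, -0.0]
contact_force: [0.7, 0.2, -0.2]
width: 0.0001
```

```bash
python3 - <<'E'
from h import *
import cv2
print(telemetry.get_state()["position"])
for c in ["top","side"]:
    p=cams.get_image(c)
    a=p["image"][140:320,260:460] if c=="top" else p["image"][110:260,220:420]
    cv2.imwrite(f"pics/{c}1.png",cv2.resize(a[:,:,::-1],None,fx=3,fy=3,interpolation=2))
E
```

```text
[ 0.48048284 -0.04167429  0.17886057]
```

View pics/top1.png

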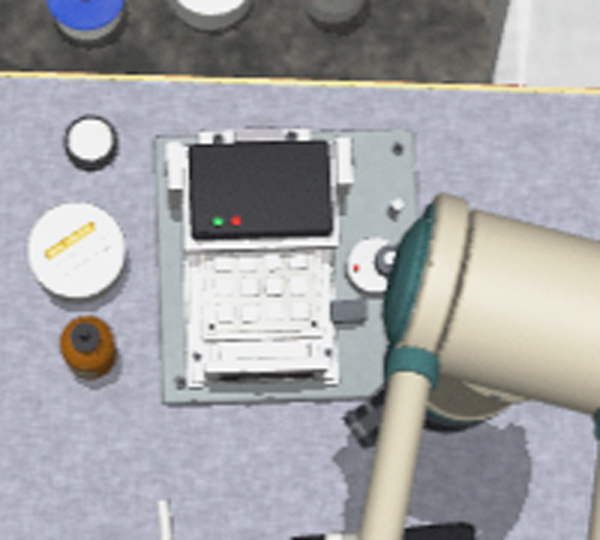

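View pics/side1.png

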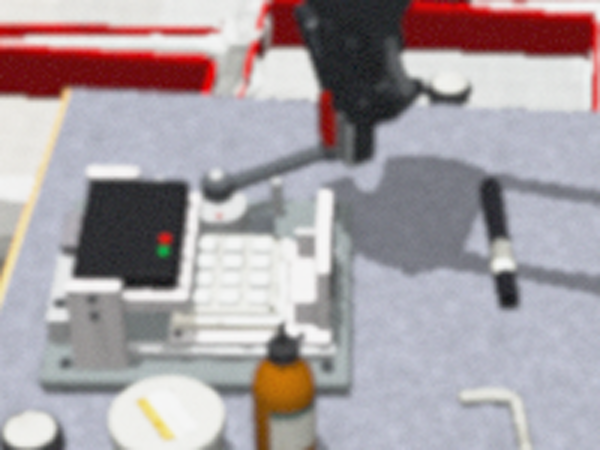

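```bash
cat > arc.py <<'E'
from h import *
import sys
piv=np.array([.5759,-.0250])
def arc(phis,d,s=-1,r=.09):
    P=[]
    for f,dd in zip(phis,d):
        a=np.radians(f);P.append(piv+r*np.array([np.cos(a),np.sin(a)])+s*dd*np.array([-np.sin(a),np.cos(a)]))
    return np.array(P)
def rows(phis,d,s=-1):
    st=telemetry.get_state();P=arc(phis,d,s);q=st["ee_rot"];y=2*np.degrees(np.arctan2(q[2],q[1]))
    prev=np.array(st["position"])[:2];acc=prev.copy();yp=y
    for f,pp in zip(phis,P):
        dxy=np.round((pp-acc)*100,1);acc=acc+dxy/100
        t=(f+90-360)-yp; t=(t+90)%180-90
        t=round(np.radians(t),2);yp+=np.degrees(t);print([-1,float(dxy[0]),float(dxy[1]),0,t],end=", ")
    print()
E
python3 - <<'E'
from arc import *
rows([215.5,216]+list(np.linspace(221,338,24)),[.034]+[.027]*25)
E
```

```text
[-1, 0.1, -0.7, 0, np.float64(-0.0)], [-1, 0.4, -0.7, 0, np.float64(0.01)], [-1, 0.3, -0.7, 0, np.float64(0.08)], [-1, 0.4, -0.8, 0, np.float64(0.09)], [-1, 0.4, -0.7, 0, np.float64(0.09)], [-1, 0.6, -0.6, 0, np.float64(0.09)], [-1, 0.5, -0.7, 0, np.float64(0.09)], [-1, 0.6, -0.5, 0, np.float64(0.09)], [-1, 0.7, -0.5, 0, np.float64(0.09)], [-1, 0.7, -0.5, 0, np.float64(0.09)], [-1, 0.7, -0.4, 0, np.float64(0.08)], [-1, 0.8, -0.3, 0, np.float64(0.09)], [-1, 0.8, -0.2, 0, np.float64(0.09)], [-1, 0.8, -0.2, 0, np.float64(0.09)], [-1, 0.8, -0.1, 0, np.float64(0.09)], [-1, 0.9, -0.1, 0, np.float64(0.09)], [-1, 0.8, 0.1, 0, np.float64(0.09)], [-1, 0.8, 0.1, 0, np.float64(0.09)], [-1, 0.8, 0.2, 0, np.float64(0.09)], [-1, 0.8, 0.3, 0, np.float64(0.08)], [-1, 0.8, 0.3, 0, np.float64(0.09)], [-1, 0.7, 0.4, 0, np.float64(0.09)], [-1, 0.7, 0.4, 0, np.float64(0.09)], [-1, 0.7, 0.6, 0, np.float64(0.09)], [-1, 0.6, 0.5, 0, np.float64(0.09)], [-1, 0.5, 0.7, 0, np.float64(0.09)],
```

carry_out --rows '[[[-1,0.1,-0.7,0,0],[-1,0.4,-0.7,0,0.01],[-1,0.3,-0.7,0,0.08],[-1,0.4,-0.8,0,0.09],[-1,0.4,-0.7,0,0.09],[-1,0.6,-0.6,0,0.09],[-1,0.5,-0.7,0,0.09],[-1,0.6,-0.5,0,0.09],[-1,0.7,-0.5,0,0.09]]]'

```text
clock: 5.3
position: [0.5206, -0.1029, 0.1788]
ee_rot: [0.0, 0.987, -0.158, -0.0]
contact_force: [-1.7, 0.3, 0.2]
width: -0.0001
```

```bash
python3 - <<'E'
from h import *
import cv2
for c in ["top","side"]:
    p=cams.get_image(c)
    a=p["image"][140:320,260:460] if c=="top" else p["image"][110:260,220:420]
    cv2.imwrite(f"pics/{c}2.png",cv2.resize(a[:,:,::-1],None,fx=3,fy=3,interpolation=2))
    print([(b["xy"],b["confidence"]) for b in finder.boxes_of(p,"knob")])
E
```

```text
[([391.1, 231.5], 0.59), ([363.0, 223.5], 0.34)]
[([300.4, 165.5], 0.96)]
```

View pics/side2.png

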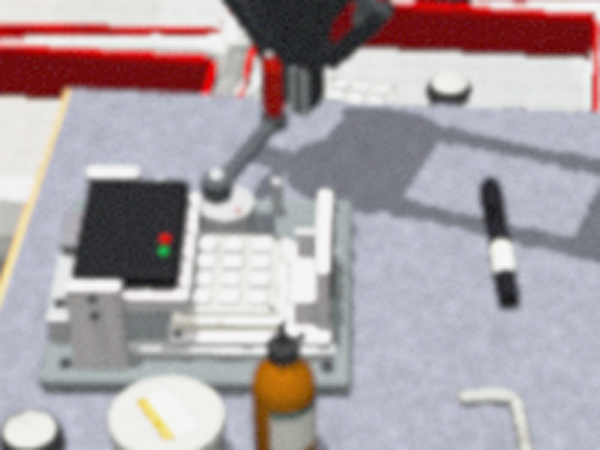

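The knob, at (273,85) in the crop, moves ahead of the fingers at (303,85), so the lever is swinging. I'll continue.

carry_out --rows '[[[-1,0.7,-0.5,0,0.09],[-1,0.7,-0.4,0,0.08],[-1,0.8,-0.3,0,0.09],[-1,0.8,-0.2,0,0.09],[-1,0.8,-0.2,0,0.09],[-1,0.8,-0.1,0,0.09],[-1,0.9,-0.1,0,0.09],[-1,0.8,0.1,0,0.09],[-1,0.8,0.1,0,0.09]]]'

```text
clock: 6.4
position: [0.5914, -0.118, 0.1785]
ee_rot: [0.0, 0.971, 0.238, -0.0]
contact_force: [0.2, -0.4, 0.7]
width: -0.0001
```

carry_out --rows '[[[-1,0.8,0.2,0,0.09],[-1,0.8,0.3,0,0.08],[-1,0.8,0.3,0,0.09],[-1,0.7,0.4,0,0.09],[-1,0.7,0.4,0,0.09],[-1,0.7,0.6,0,0.09],[-1,0,0,0,0]]]'

```text
clock: 7.1
position: [0.6371, -0.0951, 0.1784]
ee_rot: [-0.0, 0.876, 0.483, 0.0]
contact_force: [-0.8, -0.3, 1.1]
width: -0.0002
```

```bash
python3 - <<'E'
from h import *
import cv2
for c in ["top","side"]:
    p=cams.get_image(c)
    a=p["image"][140:320,260:460] if c=="top" else p["image"][110:260,220:420]
    cv2.imwrite(f"pics/{c}3.png",cv2.resize(a[:,:,::-1],None,fx=3,fy=3,interpolation=2))
    print([(b["xy"],b["confidence"]) for b in finder.boxes_of(p,"knob")])
from arc import *
for f in (326,330,334,338): 
    k=arc([f],[0])[0];print(f,proj(p,[*k,.1915]))
E
```

```text
[([393.3, 227.7], 0.68)]
[([289.5, 168.1], 0.57), ([275.4, 203.3], 0.37)]
326 [257.94070813 146.49351246]
330 [255.92745105 147.87925461]
334 [254.06514226 149.34148787]
338 [252.36351532 150.87445109]
```

View pics/side3.png

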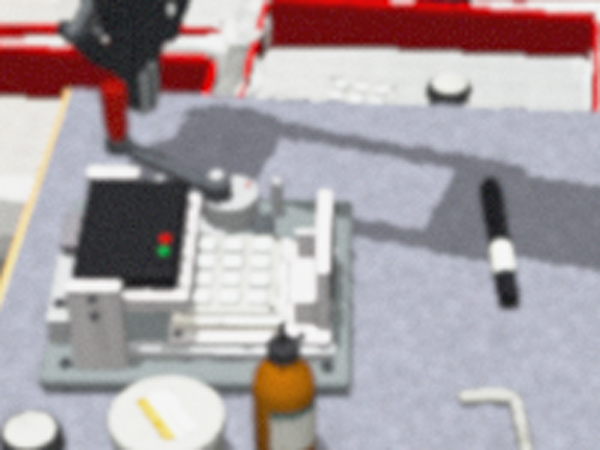

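View pics/top3.png

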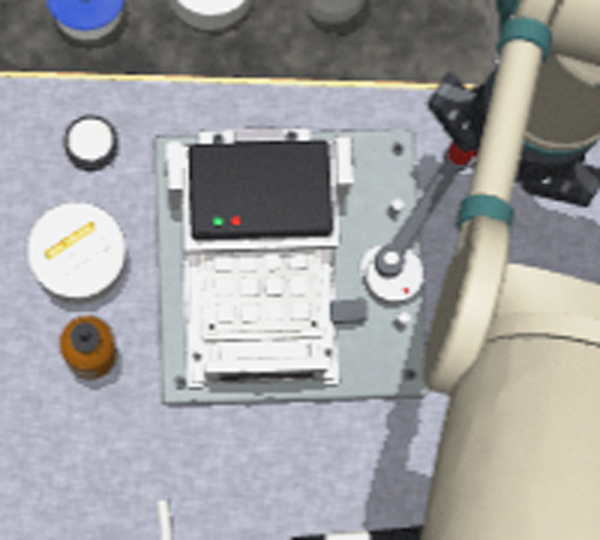

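The lever is at about 326° in world terms (cam ≈ 2.05). I need about 12° more, pushing until the stop resists.

carry_out --rows '[[[-1,0.6,0.5,0,0.09],[-1,0.5,0.7,0,0.09],[-1,0.4,0.5,0,0.03],[-1,0,0,0,0]]]'

```text
clock: 7.7
position: [0.6494, -0.082, 0.1785]
ee_rot: [0.001, 0.82, 0.572, -0.004]
contact_force: [-5.3, -8.0, 1.4]
width: -0.0005
```

carry_out --rows '[[[-1,0.2,0.4,0,0],[-1,0.1,0.3,0,0],[-1,0,0,0,0]]]'

```text
clock: 8.0
position: [0.6495, -0.0816, 0.1786]
ee_rot: [0.004, 0.821, 0.572, -0.009]
contact_force: [-12.1, -21.2, 4.5]
width: -0.0001
```

The stop resists with 24 N. I'll back away and lift.

carry_out --rows '[[[-1,-0.3,-0.9,0,0],[-1,-0.7,-1.7,0,0],[-1,-0.7,-1.7,0,0],[-1,0,0,3,0],[-1,0,0,4,0],[-1,0,0,4,0],[-1,0,0,0,0]]]'

```text
clock: 8.7
position: [0.6403, -0.1163, 0.2953]
ee_rot: [0.005, 0.82, 0.572, 0.004]
contact_force: [0.3, 1.1, 0.2]
width: 0.0003
```

```bash
python3 - <<'E'
from arc import *
st=telemetry.get_state();print(st["position"],st["ee_rot"],st["qpos"])
p=cams.get_image("side");q=cams.get_image("top")
for p,c in((p,"side"),(q,"top")):
    a=p["image"][140:320,260:460] if c=="top" else p["image"][110:260,220:420]
    cv2.imwrite(f"pics/{c}4.png",cv2.resize(a[:,:,::-1],None,fx=3,fy=3,interpolation=2))
    print([(b["xy"],b["confidence"]) for b in finder.boxes_of(p,"knob")])
E
```

```text
[ 0.64026054 -0.1162615   0.29533355] [0.0049488  0.8202233  0.57200658 0.00420867] [-2.86696773e-01  3.60379461e-01  1.22431678e+00  3.84871443e-04
  1.54390916e+00 -1.50463422e+00]
[([284.4, 168.1], 0.91)]
[([394.1, 222.4], 0.75), ([294.0, 326.1], 0.44)]
```

View pics/side4.png

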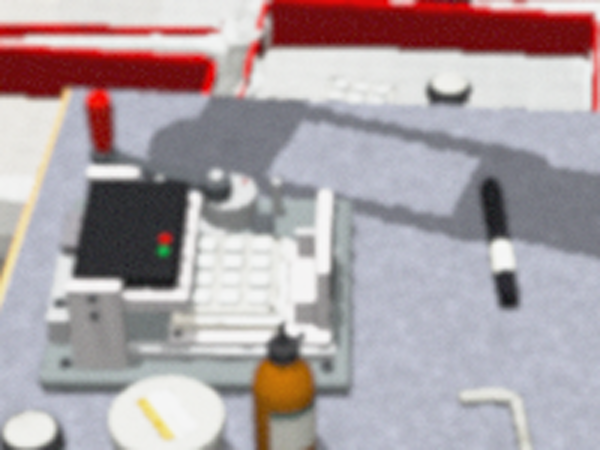

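View pics/top4.png

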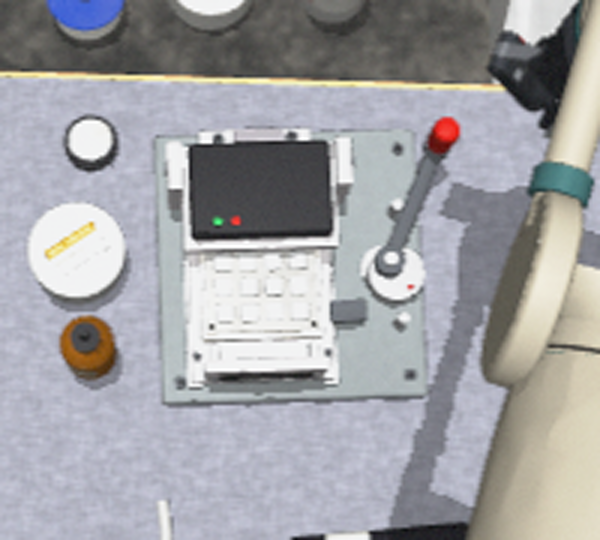

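The lever lies against the far pin (knob at (442,135) in the top crop) and the slide is still back. Next I'll go behind the plate.

carry_out --rows '[[[-1,-3.1,2.9,0,0.07],[-1,-3.1,2.9,0,0.07],[-1,-3.1,2.9,0,0.07],[-1,-3.1,2.9,0,0.07],[-1,-3.1,2.9,0,0.07],[-1,-3.1,2.9,0,0.06],[-1,0,0,-3,0],[-1,0,0,-3,0],[-1,0,0,-3,0],[-1,0,0,-3.5,0],[-1,0,0,0,0]]]'

```text
clock: 10.0
position: [0.4466, 0.0594, 0.1582]
ee_rot: [-0.005, 0.686, 0.727, -0.004]
contact_force: [-0.8, 0.5, -0.9]
width: -0.0001
```

```bash
python3 - <<'E'
from arc import *
st=telemetry.get_state();print(st["position"],st["contact_force"])
p=cams.get_image("side");a=p["image"][110:260,220:420]
cv2.imwrite("pics/side5.png",cv2.resize(a[:,:,::-1],None,fx=3,fy=3,interpolation=2))
E
```

```text
[0.44659647 0.05937326 0.15823314] [-0.7929598   0.52411634 -0.85301417]
```

View pics/side5.png

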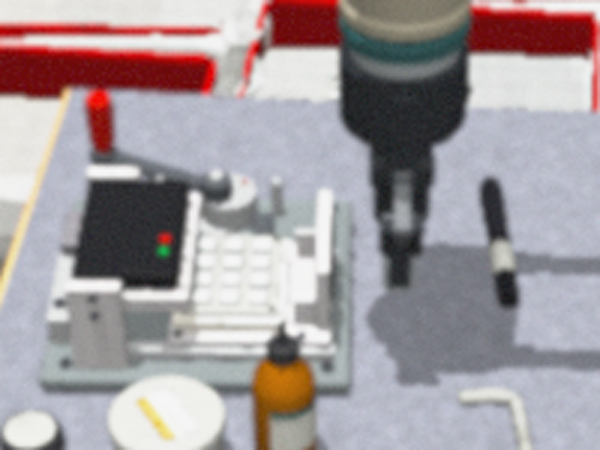

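carry_out --rows '[[[-1,0.7,0,0.8,0],[-1,0.8,0,0,0],[-1,0.8,0.1,0,0],[-1,0.4,0,0,0],[-1,0.4,0,0,0],[-1,0.4,0,0,0],[-1,0.4,0.1,0,0],[-1,0.4,0,0,0]]]'

```text
clock: 10.85
position: [0.4946, 0.0612, 0.1712]
ee_rot: [-0.0, 0.686, 0.727, -0.0]
contact_force: [-2.9, 0.2, 1.5]
width: -0.0006
```

carry_out --rows '[[[-1,0.4,0,0,0],[-1,0.4,0.1,0,0],[-1,0.4,0,0,0],[-1,0.4,0,0,0],[-1,0.4,0,0,0],[-1,0.4,0.1,0,0]]]'

```text
clock: 11.45
position: [0.5189, 0.063, 0.1712]
ee_rot: [0.0, 0.686, 0.727, -0.0]
contact_force: [-2.4, -2.5, -0.8]
width: -0.0003
```

```bash
python3 - <<'E'
from arc import *
st=telemetry.get_state();print(st["position"],st["contact_force"])
p=cams.get_image("side");a=p["image"][110:260,220:420]
cv2.imwrite("pics/side6.png",cv2.resize(a[:,:,::-1],None,fx=3,fy=3,interpolation=2))
E
```

```text
[0.51890691 0.06297793 0.17116827] [-2.42507048 -2.52496476 -0.75966165]
```

View pics/side6.png

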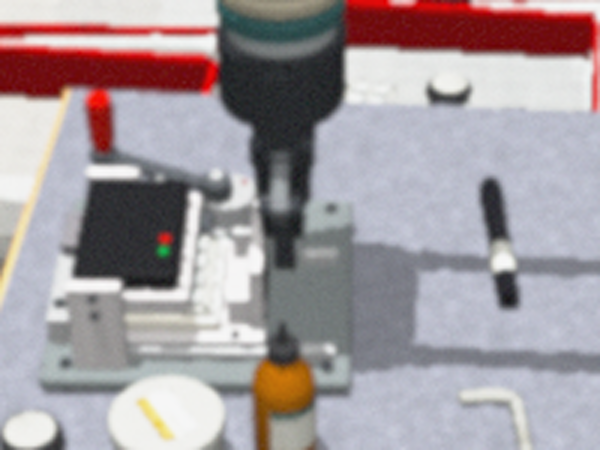

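The slide is moving forward under the head. I'll keep pushing until the force rises at the end stop.

carry_out --rows '[[[-1,0.4,0,0,0],[-1,0.4,0,0,0],[-1,0.4,0.1,0,0],[-1,0.3,0,0,0],[-1,0.3,0,0,0],[-1,0.3,0,0,0]]]'

```text
clock: 12.1
position: [0.5362, 0.0644, 0.1712]
ee_rot: [-0.003, 0.686, 0.727, -0.003]
contact_force: [-14.3, -0.8, 8.1]
width: 0.0003
```

carry_out --rows '[[[-1,0.3,0,0,0],[-1,0.3,0,0,0],[-1,0,0,0,0]]]'

```text
clock: 12.4
position: [0.5362, 0.0644, 0.1712]
ee_rot: [-0.007, 0.686, 0.728, -0.007]
contact_force: [-21.2, -1.7, 14.2]
width: 0.0002
```

carry_out --rows '[[[-1,-0.8,0,0,0],[-1,-2,-0.1,0,0],[-1,-3,-0.2,0,0],[-1,-3,-0.1,2,0],[-1,0,0,4,0],[-1,0,0,4,0],[-1,0,0,0,0]]]'

```text
clock: 13.1
position: [0.4626, 0.0607, 0.2776]
ee_rot: [0.006, 0.686, 0.727, 0.006]
contact_force: [1.2, 0.0, 0.3]
width: 0.0005
```

```bash
python3 - <<'E'
from arc import *
p=cams.get_image("side");q=cams.get_image("top")
for p,c in((p,"side"),(q,"top")):
    a=p["image"][140:320,260:460] if c=="top" else p["image"][110:260,220:420]
    cv2.imwrite(f"pics/{c}7.png",cv2.resize(a[:,:,::-1],None,fx=3,fy=3,interpolation=2))
st=telemetry.get_state();print(st["position"],st["contact_force"])
E
```

```text
[0.45945042 0.06055778 0.27274132] [ 0.04429207  0.45210401 -1.3393555 ]
```

View pics/side7.png

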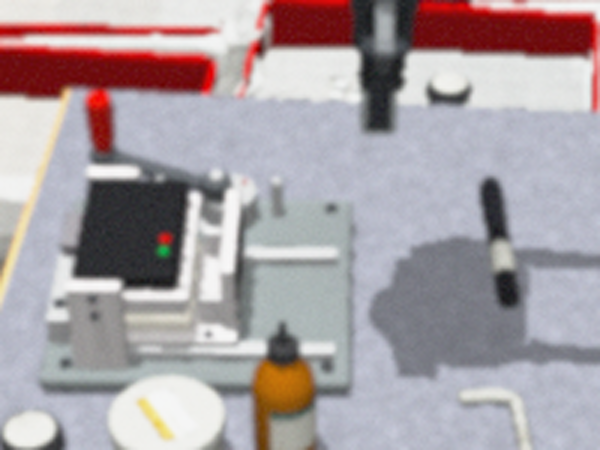

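View pics/top7.png

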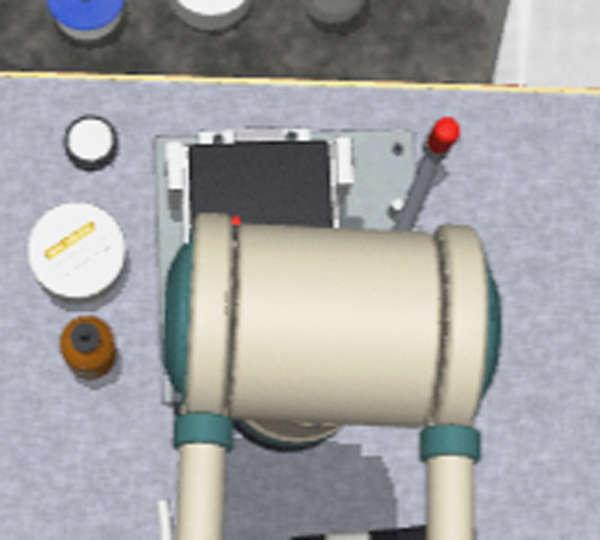

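```bash
python3 - <<'E'
from arc import *
p=cams.get_image("side")
a=cv2.imread("pics/side4.png")[170:340,:];b=cv2.imread("pics/side7.png")[170:340,:]
t=a[10:60,312:340]
r=cv2.matchTemplate(b[10:70],t,cv2.TM_CCOEFF_NORMED);print(cv2.minMaxLoc(r))
for (x,y) in [(325,193),(232,193)]: print(atz(p,(220+x/3,110+y/3),.199))
E
```

```text
(-0.6646676659584045, 0.8106549382209778, (166, 0), (219, 6))
[0.49619892 0.01954005 0.199     ]
[0.55599541 0.02402251 0.199     ]
```

The slide moved 59.8 mm by the side camera and stopped hard, so it is home. Next I'll go to the far side of the knob.

carry_out --rows '[[[-1,3.6,-1.3,0.5,-0.07],[-1,3.6,-1.3,0.5,-0.07],[-1,3.6,-1.3,0.5,-0.08],[-1,3.6,-1.3,0.5,-0.08],[-1,3.6,-1.3,0,-0.08],[-1,3.6,-1.4,0,-0.08],[-1,0,0,0,0],[-1,0,0,0,0]]]'

```text
clock: 14.05
position: [0.6738, -0.0189, 0.2881]
ee_rot: [-0.002, 0.834, 0.552, -0.002]
contact_force: [0.0, -0.0, 0.3]
width: -0.0
```

```bash
python3 - <<'E'
from arc import *
st=telemetry.get_state();q=st["ee_rot"];print(st["position"],2*np.degrees(np.arctan2(q[2],q[1])))
print(arc([337.5],[.042],1))
p=cams.get_image("top");a=p["image"][140:320,260:460]
cv2.imwrite("pics/top8.png",cv2.resize(a[:,:,::-1],None,fx=3,fy=3,interpolation=2))
p=cams.get_image("side");a=p["image"][80:260,200:420]
cv2.imwrite("pics/side8.png",cv2.resize(a[:,:,::-1],None,fx=3,fy=3,interpolation=2))
E
```

```text
[ 0.67376173 -0.0188942   0.2881204 ] 66.97115516434634
[[ 0.67512186 -0.02063857]]
```

View pics/side8.png

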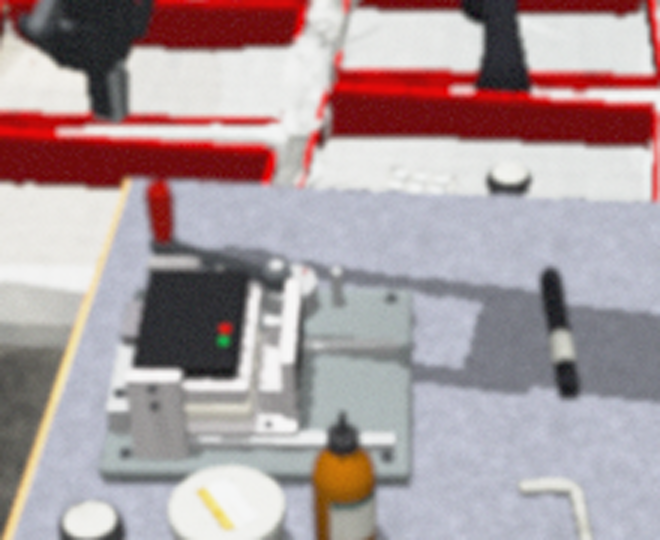

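carry_out --rows '[[[-1,0,0,-3,0],[-1,0,0,-3,0],[-1,0,0,-2.5,0],[-1,0,0,-2.5,0],[-1,0,0,0,0],[-1,0,0,0,0]]]'

```text
clock: 14.75
position: [0.6731, -0.0182, 0.1821]
ee_rot: [-0.0, 0.834, 0.552, 0.0]
contact_force: [-0.3, 0.2, 0.2]
width: 0.0003
```

```bash
python3 - <<'E'
from arc import *
print(telemetry.get_state()["position"])
rows([337.5]+list(np.linspace(337,213,25)),[.034]+[.027]*25,1)
p=cams.get_image("side");a=p["image"][80:260,200:420]
cv2.imwrite("pics/side9.png",cv2.resize(a[:,:,::-1],None,fx=3,fy=3,interpolation=2))
E
```

```text
[ 0.6730799  -0.01818568  0.18206137]
[-1, -0.1, -1.0, 0, np.float64(0.01)], [-1, -0.3, -0.7, 0, np.float64(-0.01)], [-1, -0.1, -0.8, 0, np.float64(-0.09)], [-1, -0.2, -0.9, 0, np.float64(-0.09)], [-1, -0.3, -0.8, 0, np.float64(-0.09)], [-1, -0.3, -0.7, 0, np.float64(-0.09)], [-1, -0.5, -0.8, 0, np.float64(-0.09)], [-1, -0.4, -0.7, 0, np.float64(-0.09)], [-1, -0.6, -0.6, 0, np.float64(-0.09)], [-1, -0.6, -0.6, 0, np.float64(-0.09)], [-1, -0.6, -0.6, 0, np.float64(-0.09)], [-1, -0.7, -0.4, 0, np.float64(-0.09)], [-1, -0.8, -0.5, 0, np.float64(-0.09)], [-1, -0.7, -0.3, 0, np.float64(-0.09)], [-1, -0.8, -0.3, 0, np.float64(-0.09)], [-1, -0.9, -0.2, 0, np.float64(-0.09)], [-1, -0.8, -0.1, 0, np.float64(-0.09)], [-1, -0.8, -0.1, 0, np.float64(-0.09)], [-1, -0.9, 0.0, 0, np.float64(-0.09)], [-1, -0.8, 0.1, 0, np.float64(-0.09)], [-1, -0.9, 0.2, 0, np.float64(-0.09)], [-1, -0.8, 0.3, 0, np.float64(-0.09)], [-1, -0.8, 0.3, 0, np.float64(-0.09)], [-1, -0.7, 0.4, 0, np.float64(-0.09)], [-1, -0.7, 0.4, 0, np.float64(-0.09)], [-1, -0.7, 0.6, 0, np.float64(-0.09)],
```

View pics/side9.png

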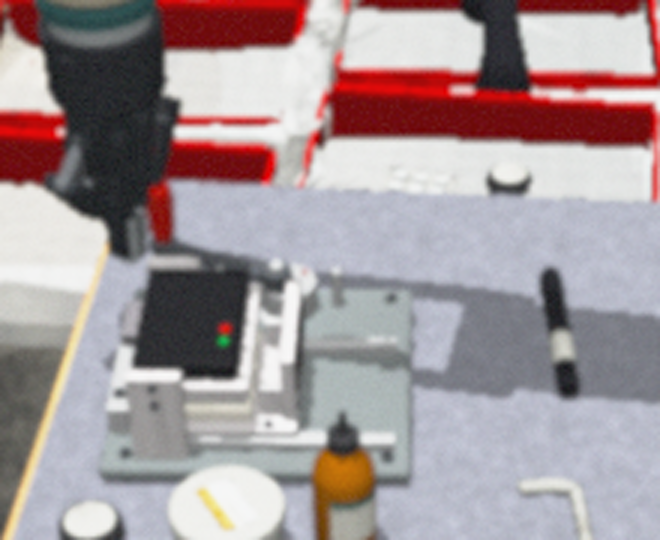

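The fingers at (130,230) stand on the near-left side of the knob at (160,210). I'll swing the lever back.

carry_out --rows '[[[-1,-0.1,-1.0,0,0.01],[-1,-0.3,-0.7,-0.3,-0.01],[-1,-0.1,-0.8,0,-0.09],[-1,-0.2,-0.9,0,-0.09],[-1,-0.3,-0.8,0,-0.09],[-1,-0.3,-0.7,0,-0.09],[-1,-0.5,-0.8,0,-0.09],[-1,-0.4,-0.7,0,-0.09]]]'

```text
clock: 15.6
position: [0.6521, -0.0838, 0.1791]
ee_rot: [0.0, 0.952, 0.307, 0.001]
contact_force: [1.0, 1.2, -0.3]
width: -0.0
```

```bash
python3 - <<'E'
from arc import *
p=cams.get_image("side");a=p["image"][80:260,200:420]
cv2.imwrite("pics/side10.png",cv2.resize(a[:,:,::-1],None,fx=3,fy=3,interpolation=2))
E
```

```text
(no output)
```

View pics/side10.png

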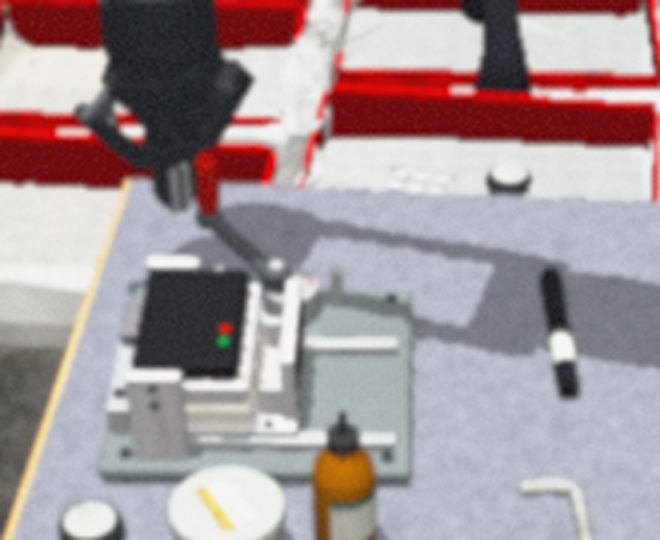

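The lever follows, with the knob now at (206,180).

carry_out --rows '[[[-1,-0.6,-0.6,0,-0.09],[-1,-0.6,-0.6,0,-0.09],[-1,-0.6,-0.6,0,-0.09],[-1,-0.7,-0.4,0,-0.09],[-1,-0.8,-0.5,0,-0.09],[-1,-0.7,-0.3,0,-0.09],[-1,-0.8,-0.3,0,-0.09],[-1,-0.9,-0.2,0,-0.09],[-1,-0.8,-0.1,0,-0.09],[-1,-0.8,-0.1,0,-0.09]]]'

```text
clock: 16.65
position: [0.5791, -0.1209, 0.1792]
ee_rot: [0.001, 0.991, -0.137, 0.001]
contact_force: [1.9, -0.3, -0.1]
width: -0.0001
```

carry_out --rows '[[[-1,-0.9,0,0,-0.09],[-1,-0.8,0.1,0,-0.09],[-1,-0.9,0.2,0,-0.09],[-1,-0.8,0.3,0,-0.09],[-1,-0.8,0.3,0,-0.09],[-1,0,0,0,0]]]'

```text
clock: 17.25
position: [0.536, -0.1109, 0.179]
ee_rot: [0.0, 0.936, -0.352, 0.0]
contact_force: [-0.0, 0.0, 0.3]
width: 0.0002
```

```bash
python3 - <<'E'
from arc import *
p=cams.get_image("side");a=p["image"][80:260,200:420]
cv2.imwrite("pics/side11.png",cv2.resize(a[:,:,::-1],None,fx=3,fy=3,interpolation=2))
for f in (206,208,212,216,220,224,230): 
    k=arc([f],[0])[0];print(f,(proj(p,[*k,.1915])-[200,80])*3)
E
```

```text
206 [396.35173909 217.98262031]
208 [394.57037109 215.5453609 ]
212 [390.58977647 210.81084532]
216 [386.07214937 206.27908612]
220 [381.04314157 201.96827646]
224 [375.52997999 197.89532998]
230 [366.41543384 192.26573933]
```

View pics/side11.png

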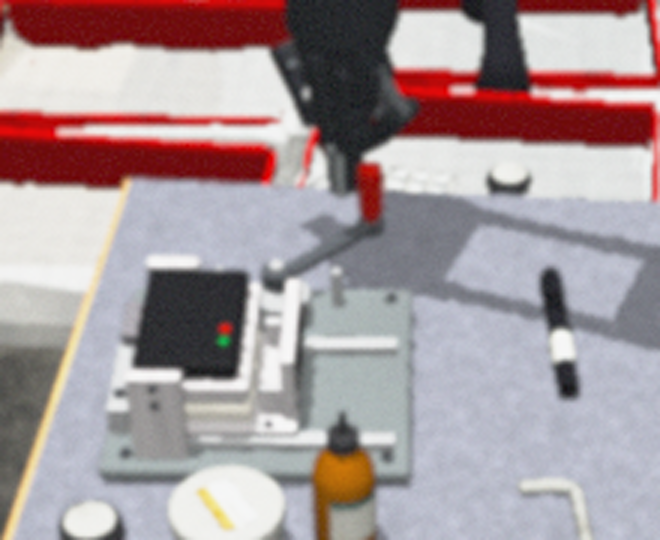

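The lever is at about 228° (target stop about 208°). I'll push on to the stop.

carry_out --rows '[[[-1,-0.7,0.4,0,-0.09],[-1,-0.7,0.4,0,-0.09],[-1,-0.7,0.6,0,-0.09],[-1,-0.5,0.7,0,-0.09],[-1,0,0,0,0]]]'

```text
clock: 17.8
position: [0.5109, -0.0899, 0.1787]
ee_rot: [0.0, 0.858, -0.513, 0.001]
contact_force: [0.1, 0.7, 0.7]
width: 0.0001
```

carry_out --rows '[[[-1,-0.2,0.4,0,0],[-1,-0.2,0.4,0,0],[-1,0,0,0,0]]]'

```text
clock: 18.1
position: [0.5107, -0.0889, 0.1791]
ee_rot: [0.004, 0.859, -0.512, 0.007]
contact_force: [4.5, -17.0, -4.7]
width: -0.0003
```

carry_out --rows '[[[-1,0.4,-0.9,0,0],[-1,0.8,-1.6,0,0],[-1,0.4,-1.6,0,0],[-1,0,0,4,0],[-1,0,0,4,0],[-1,0,0,4,0],[-1,-3,-3,2,0],[-1,-3,-3,2,0],[-1,-4,-2,0,0],[-1,-4,-2,0,0],[-1,0,0,0,0],[-1,0,0,0,0]]]'

```text
clock: 19.3
position: [0.3824, -0.2236, 0.3387]
ee_rot: [-0.0, 0.857, -0.516, 0.001]
contact_force: [1.0, 0.5, 0.5]
width: 0.0004
```

```bash
python3 - <<'E'
from arc import *
st=telemetry.get_state();print(st["position"],st["contact_force"])
p=cams.get_image("side");a=p["image"][80:260,200:420]
cv2.imwrite("pics/side12.png",cv2.resize(a[:,:,::-1],None,fx=3,fy=3,interpolation=2))
p=cams.get_image("top");a=p["image"][140:340,240:460]
cv2.imwrite("pics/top12.png",cv2.resize(a[:,:,::-1],None,fx=2.8,fy=2.8,interpolation=2))
E
```

```text
[ 0.38236006 -0.22363551  0.33866395] [0.97062092 0.5262279  0.46935346]
```

View pics/side12.png

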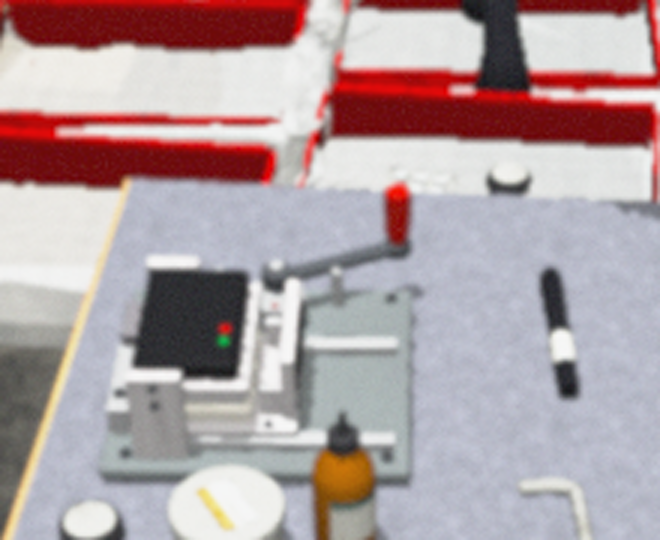

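View pics/top12.png

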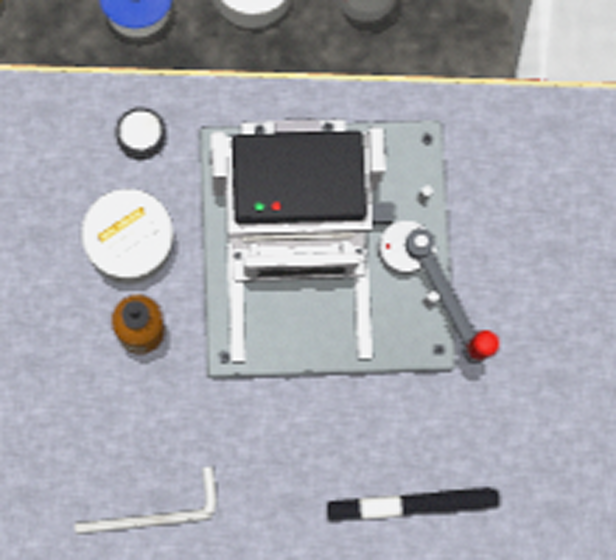

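The lever rests against the locked-side pin (side view knob at (397,215), about 207°). The lug is past the cam, the plate is unchanged from home and the bystanders are in place. Handing in.

```bash
python3 - <<'E'
from rig import manip
print(manip.sign_off())
E
```

```text
the job is handed in; nothing more can be done
None
```

The keypad is set up for its contact test and the job is handed in at about 19.5 s of the 67 s. `sign_off` gave no verdict, so the result below rests on my own checks. I pushed everything with the gripper shut and never closed it on the knob or the plate.

1. **Lever to the far stop:** the stop resisted with about 24 N. The camera put the lever at about 337° in the world frame, which is a cam angle of about 2.27 rad, with the slide still back.
2. **Slide pushed home:** I pushed the plate until it stopped hard, at about 21 N forward. The side camera measured about 59.8 mm of travel against a nominal 59 mm.
3. **Lever back to the locked stop:** it stopped at about 17 N. The last pictures put the lever at 207–208° in the world frame, which is a cam angle near 0.

The last pictures also show:
- The slide's lug is past the cam, and the plate has not moved from home.
- The five bystanders look unmoved.
- The arm is well clear of everything.

No check failed or disagreed. I could not see the keypad under the test head at the end, so I have no direct check on how it sits in the nest. The fingers stayed behind the plate or beside the knob whenever they were low.

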